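Load the reagent caddy for the analyser

ROBOT

A 6-joint arm with a two-finger parallel gripper is mounted at the origin on the work surface. World frame = base frame: x ahead of the robot, y to its left, z up, the work surface at z = 0. Lengths are in m, angles in rad, forces in N, time in s.
With the tool pointing down it reaches from about 0.425 to 0.95 m from the base axis. Payload 14.7 kg.
Tool frame: the origin (TCP) lies at the very end of the fingers, on their centre line; the grasp point (between the pads) lies 19 mm behind it; z points along the fingers, y is the line along which they close (so a half turn about z gives the same grasp; the last joint's range is limited). The gripper opens to 85 mm and grips with 20 to 120 N. Pads are 22 mm wide; open, the fingers measure 114 mm over their backs; the gripper's body (76 mm by 85 mm) begins 54 mm behind the grasp point. The pads swing forward as they close: fully open they stand 13 mm farther back than shut.
Start: joints at [-1.158, 0.48, 1.596, -0, 1.065, -0.047], TCP at [0.288, -0.582, 0.202] pointing down, gripper open.
Joint ranges: [-2.75, 2.75], [-0.82, 2.05], [0.23, 2.67], [-1.56, 4.7], [0.09, 2.69], [-2.92, 2.92]. Speed limits (rad/s): [1.89, 1.89, 2.39, 3.01, 3.01, 3.01].

INTERFACE

Orientations are given as a 3x3 rotation matrix whose columns are the frame's x, y, z axes.
In Python, from plant import robot gives the robot as it stands. Calls block until the motion is done:
- robot.movep(position, orientation): joint-space move of the TCP to a pose.
- robot.move_linear(position, orientation=None, speed=0.15): straight line of the TCP; orientation=None keeps the orientation; speed is the mean speed in m/s.
- robot.goto_joints(angles): joint-space move.
- robot.move_gripper(opening, grip_force=None): finger opening in m; grip_force is the grip in N (None keeps the last); returns when the fingers have stopped.
- robot.sleep(seconds).
- robot.inverse_kinematics(position, orientation): joint angles nearest the present ones, or None.
- robot.capture(name): name is "scene" or "top"; returns a dict with "image" (420x560x3 uint8, blue, green, red), "z_map" (420x560 float32, m along the optical axis (not along the pixel's ray), 0 where there is no reading), "mtx" (3x3 intrinsics, pixels), "origin" and "orientation" of the camera in the world. Camera axes: x right, y up, looking along -z (the intrinsics and any distortion apply to the point x, -y, -z); pixel columns grow to the right and rows downward; lengths in m; the calibration is good to about 2 mm. A picture is of the moment at which its call begins.
A pose or a line that the arm cannot do raises robot.PlanningError and nothing moves.
- robot.sign_off(): hands the job in; it is judged then, once.
Trained networks look in a picture, given as the dict that the camera call returned (one of the last four; its "shot" number tells which), for a name from the list of things; names that differ only in an ending like _2 or _b are one class to them, and where a whole thing is asked for, a point or a joint stands for the part that bears it (a point fixed in the world has none). Each returns a list of dicts, best first, with "score" (0 to 1); they miss things now and then, are a little off and sometimes report something else, mostly with a low value. They report only what shows in the picture. A call takes as long as a camera call. They do not tell look-alikes from the thing itself.
- robot.spot_in(picture, name): "point" ([x, y, z] in m, in the coordinates of the camera as it stood for that picture, good to about 4 mm: the middle of the surface that is visible of it).
- robot.silhouettes(picture, name): "region" (420x560 bool, what is visible of it).
Readings, each from a call of its own:
- robot.current_t(): time.
- robot.current_joint_pos(): joint angles.
- robot.current_qvel(): joint speeds.
- robot.current_joint_efforts(): joint torques, N m.
- robot.current_position(): TCP position.
- robot.current_ee_rot(): TCP orientation.
- robot.current_contact_force(): force on the tool from outside, world axes, zero at the start.
- robot.current_torque(): the same for the moment, N m.
- robot.current_width(): finger opening in m.
- robot.current_grip_force(): force on a finger pad.
Only numpy, scipy, OpenCV 4.12 (cv2) and the standard library are available. Lean on these libraries where they do the work, as an engineer would, in place of code of your own. Each camera call takes 0.05 s, during which the arm holds its last target. There are 200 camera calls.

TASK

Load the caddy for the next analyser run: put the big round capped bottle, the small round vial, the square bottle and the oblong cartridge upright into the caddy, each standing flat in the orange well of its own shape and size. Two look-alikes do not belong: leave the dropper bottle with the pointed nozzle and the open jar without a cap standing where they are on the bench.

Things in the scene. Friction and masses are not known exactly. Their poses are not given: they have to be found in the camera images.
- bottle_big: All reagent containers are white with grey parts. Big round bottle: body diameter 50 mm, 45 mm tall, with a grey screw cap of diameter 36 mm on top (62 mm tall in all). Goes into the big round well. Origin: centre of its underside, z up. 80 to 150 g.
- vial: Small round vial: body diameter 28 mm, 34 mm tall, with a flat grey cap of diameter 24 mm on top (47 mm tall in all). Goes into the small round well. Origin: centre of its underside, z up. 20 to 45 g. All loose things start upright at the robot's right (y < 0) in shuffled places, centres at least 85 mm apart, among a timer and a small carton (30 mm tall at most), not part of the job.
- bottle_square: Square bottle: body 40 x 40 mm, 46 mm tall, with one round grey cap of diameter 26 mm on top (61 mm tall in all). Goes into the square well. Origin: centre of its underside, z up, x and y square to its sides. 60 to 130 g.
- cartridge: Oblong reagent cartridge: body 70 mm long (its x) by 28 mm wide (its y), 45 mm tall, with two grey caps of diameter 20 mm side by side on top (55 mm tall in all). Goes into the oblong well, lengthwise, either way round. Origin: centre of its underside, z up. 70 to 140 g.
- dropper: Look-alike, not to be moved: dropper bottle, body diameter 28 mm like the vial but 46 mm tall, with a grey pointed nozzle on top (72 mm tall in all). Origin: centre of its underside, z up.
- jar_open: Look-alike, not to be moved: open empty jar, diameter 50 mm like the big bottle, 45 mm tall, no cap, mouth open. Origin: centre of its underside, z up.
- well_big: Big round orange well, inner diameter 66 mm, fixed in the caddy. Its floor is 4 mm thick, its wall 4 mm thick and its rim 14 mm above its origin. Origin: centre of its underside, z up, standing 4 mm above the bench on the caddy floor. The caddy is a low white tray on the robot's left, 214 x 184 mm, 18 mm high, fixed.
- well_small: Small round orange well, inner diameter 44 mm, fixed in the caddy. Its floor is 4 mm thick, its wall 4 mm thick and its rim 14 mm above its origin. Origin: centre of its underside, z up, standing 4 mm above the bench on the caddy floor. The four wells stand two by two, in shuffled places, 104 mm apart along their own x and 90 mm along their own y, all turned with the caddy.
- well_square: Square orange well, inside 56 x 56 mm, fixed in the caddy. Its floor is 4 mm thick, its wall 4 mm thick and its rim 14 mm above its origin. Origin: centre of its underside, z up, standing 4 mm above the bench on the caddy floor. x and y square to its sides.
- well_oblong: Oblong orange well, inside 86 mm (along its x) by 44 mm (along its y), fixed in the caddy. Its floor is 4 mm thick, its wall 4 mm thick and its rim 14 mm above its origin. Origin: centre of its underside, z up, standing 4 mm above the bench on the caddy floor. 
Not all that is in view belongs to the job. Leave any black look-alike of the vial alone. Leave any black look-alike of the bottle_square alone.

How it is judged:
At the end, for the whole second after the job is handed in: Each container in the well of its shape: centred within 13 mm, underside under 9 mm above the well's underside (on its floor), upright within 0.12 rad, at rest; cartridge lengthwise within 0.35 rad; dropper bottle and jar upright within 0.2 rad and within 30 mm of their starts (horizontal distance between bottle_big and well_big below 0.013 m and z of bottle_big in the frame of well_big below 0.009 m and angle between each of bottle_big, vial, bottle_square, cartridge's own z axis and vertical below 0.12 rad and linear speed of each of bottle_big, vial, bottle_square, cartridge below 0.02 m/s and horizontal distance between vial and well_small below 0.013 m and z of vial in the frame of well_small below 0.009 m and horizontal distance between bottle_square and well_square below 0.013 m and z of bottle_square in the frame of well_square below 0.009 m and horizontal distance between cartridge and well_oblong below 0.013 m and z of cartridge in the frame of well_oblong below 0.009 m and angle between the x axis of cartridge and the x axis of well_oblong, either way round below 0.35 rad and distance of each of dropper, jar_open from where it was at the start of the episode below 0.03 m and angle between each of dropper, jar_open's own z axis and vertical below 0.2 rad); the robot touches nothing.
It fails at once if a look-alike (dropper bottle or open jar) was moved more than 30 mm (distance of any of dropper, jar_open from where it was at the start of the episode above 0.03 m).
It also fails if it takes over 96 s, if anything falls off the work surface, if the arm or the gripper's body presses on something with over 40 N, if the wrist force passes 120 N, or if a joint passes its speed limit or range.

## Working session

There is one attempt and no reset: what is moved stays moved. The work goes in short steps, each a Python script; the robot and the scene stay as the last script left them, time stands still between calls to the robot, and variables do not carry over. Pictures are saved under pics/ and viewed, at most 14 in all, crops included, and the job is handed in when it is done.

```bash
ls; mkdir -p pics
python3 - <<'E'
from plant import robot
import cv2, numpy as np
for n in ("scene","top"):
    p=robot.capture(n); cv2.imwrite(f"pics/{n}0.png",p["image"])
    print(n,p["image"].shape,p["mtx"].tolist(),p["origin"],np.round(p["orientation"],3).tolist(),[k for k in p], (p["z_map"]>0).mean())
print(robot.current_t())
E
```

```text
pics
scene (420, 560, 3) [[454.1034276970657, 0.0, 280.5755340336415], [0.0, 454.1034276970657, 220.87883762990745], [0.0, 0.0, 1.0]] [ 1.1815881  -0.19958329  0.57459274] [[0.162, -0.598, 0.785], [0.987, 0.086, -0.138], [0.015, 0.797, 0.604]] ['image', 'z_map', 'mtx', 'origin', 'orientation', 'shot'] 0.9959948979591837
top (420, 560, 3) [[422.2668939345582, 0.0, 279.3858717910872], [0.0, 422.2668939345582, 206.71742530968874], [0.0, 0.0, 1.0]] [ 0.39761146 -0.09315968  1.05416682] [[-0.014, 0.994, -0.109], [-1.0, -0.013, 0.006], [0.005, 0.109, 0.994]] ['image', 'z_map', 'mtx', 'origin', 'orientation', 'shot'] 0.996156462585034
0.1
```

View pics/scene0.png

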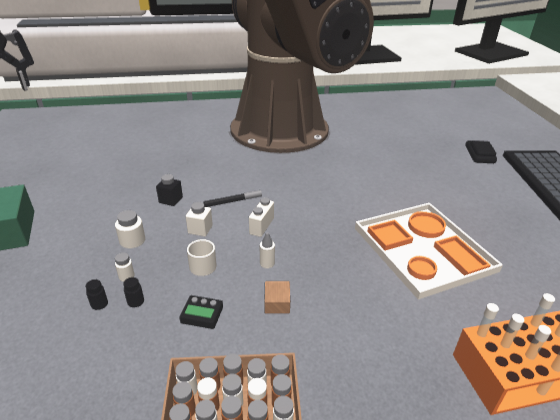

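View pics/top0.png

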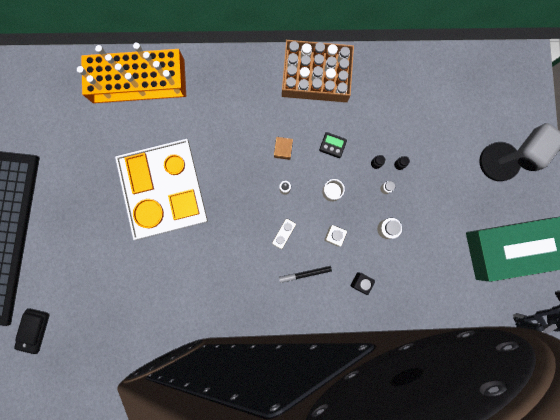

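Top view, left to right: cartridge at (284,234), square bottle (337,236), big bottle (391,228), vial (389,187). The look-alikes are the dropper (285,187), the open jar (333,189), black vials (378,161) and (402,162), and a black square bottle (364,284). The caddy wells are oblong (140,174), small (175,165), big (148,213) and square (184,205). Both views agree. Next I'll measure with the networks and depth.

```bash
cat > h.py <<'E'
from plant import robot
import cv2, numpy as np
def cloud(p):
    v,u=np.mgrid[0:420,0:560]; K=p["mtx"]; z=p["z_map"]
    c=np.stack([(u-K[0,2])/K[0,0]*z,-(v-K[1,2])/K[1,1]*z,-z],-1)
    w=c@np.array(p["orientation"]).T+np.array(p["origin"]); w[z==0]=np.nan
    return w
def towld(p,c): return np.array(p["orientation"])@np.array(c)+np.array(p["origin"])
E
python3 - <<'E'
from h import *
names="bottle_big vial bottle_square cartridge dropper jar_open well_big well_small well_square well_oblong".split()
for n in ("top","scene"):
    p=robot.capture(n); w=cloud(p)
    print(n,"bench",np.nanmedian(w[200:300,230:260] if n=="top" else w[320:340,100:140],axis=(0,1)).round(4))
    for o in names:
        for s in robot.spot_in(p,o)[:3]: print(o,"spot",round(s["score"],2),towld(p,s["point"]).round(3))
        for s in robot.silhouettes(p,o)[:3]:
            r=s["region"]; q=w[r]; q=q[np.isfinite(q[:,0])]
            v,u=np.nonzero(r); t=np.percentile(q[:,2],95)
            k=q[q[:,2]>t-.006]; img=p["image"][r].mean(0).round()
            (c,sz,a)=cv2.minAreaRect((k[:,:2]*1000).astype(np.float32))
            print("   sil",round(s["score"],2),"px",int(u.mean()),int(v.mean()),r.sum(),"col",img,"top z",t.round(4),"mean",k.mean(0).round(4),"rect",np.round(c,1),np.round(sz,1),round(a,1))
E
```

```text
top bench [ 4.062e-01 -1.210e-02 -2.000e-04]
bottle_big spot 0.88 [ 0.451 -0.361  0.049]
   sil 0.65 px 389 228 421 col [192. 188. 189.] top z 0.0639 mean [ 0.4538 -0.3661  0.0618] rect [ 454.5 -366.1] [33.8 33.3] 89.2
vial spot 0.47 [ 0.614 -0.403  0.039]
   sil 0.74 px 401 162 139 col [33. 29. 30.] top z 0.0489 mean [ 0.617  -0.4049  0.0465] rect [ 617.7 -405.2] [21.7 22.2] 19.8
   sil 0.6 px 377 161 110 col [31. 29. 29.] top z 0.0497 mean [ 0.6194 -0.3444  0.0472] rect [ 618.9 -343.7] [19.6 19.4] 2.2
   sil 0.59 px 387 186 146 col [173. 169. 170.] top z 0.0486 mean [ 0.5555 -0.3669  0.0465] rect [ 556.  -366.6] [22.2 22.4] 0.4
bottle_square spot 0.82 [ 0.44  -0.234  0.045]
bottle_square spot 0.75 [ 0.325 -0.288  0.048]
   sil 0.87 px 362 283 347 col [86. 81. 81.] top z 0.0623 mean [ 0.3232 -0.2958  0.0607] rect [ 322.9 -295.8] [23.2 23.1] 87.9
   sil 0.72 px 335 235 307 col [218. 215. 216.] top z 0.0623 mean [ 0.4379 -0.2343  0.0605] rect [ 437.5 -233.9] [24.  23.5] 88.9
cartridge spot 0.62 [ 0.445 -0.106  0.042]
cartridge spot 0.36 [0.623 0.165 0.006]
   sil 0.7 px 283 234 330 co
[... 3047 characters left out ...]
3 mean [0.5027 0.2226 0.0152] rect [500.1 223.8] [70.1 75.2] 66.9
   sil 0.36 px 129 228 876 col [161. 166. 171.] top z 0.0621 mean [ 0.457  -0.3674  0.061 ] rect [ 454.1 -368.7] [37.1 32.4] 40.1
well_small spot 0.69 [0.62  0.159 0.008]
   sil 0.83 px 421 267 570 col [ 89. 143. 220.] top z 0.0177 mean [0.6231 0.1614 0.0156] rect [622.4 161.3] [49.6 52.6] 65.7
   sil 0.59 px 389 234 915 col [ 88. 141. 217.] top z 0.0179 mean [0.524  0.1353 0.0159] rect [524.8 132.3] [71.8 78.8] 17.1
well_oblong spot 0.78 [0.599 0.253 0.01 ]
well_oblong spot 0.62 [ 0.45  -0.237  0.039]
   sil 0.76 px 460 254 1213 col [ 89. 142. 216.] top z 0.0176 mean [0.6055 0.2495 0.0157] rect [604.8 247.5] [103.4  64.1] 9.9
```

Candidates (top-view pixels):
- **Vial:** white capped (389,187), black (378,161) and (402,162), dropper (285,187). I choose (389,187).
- **Big bottle:** (391,228), or the jar (333,189). I choose (391,228).
- **Square bottle:** white (337,236), or black (364,284). I choose (337,236).
- **Cartridge:** only (284,234).

Next come one close crop to check these, the yaws, and an inverse-kinematics check.

```bash
cat >> h.py <<'E'
def R(a):
    y=np.array([np.cos(a),np.sin(a),0]); z=np.array([0,0,-1.]); return np.column_stack([np.cross(y,z),y,z])
yaw0=np.radians(14.0); C=np.array([.5616,.1931]); ex=np.array([np.cos(yaw0),np.sin(yaw0)]); ey=np.array([-ex[1],ex[0]])
W=dict(bottle_big=C-.052*ex+.045*ey, bottle_square=C-.052*ex-.045*ey, vial=C+.052*ex-.045*ey, cartridge=C+.052*ex+.045*ey)
O=dict(bottle_big=(.455,-.3665),vial=(.557,-.367),bottle_square=(.439,-.2345),cartridge=(.4445,-.1095))
E
python3 - <<'E'
from h import *
for n in ("top","scene"):
    p=robot.capture(n); w=cloud(p)
    if n=="scene": cv2.imwrite("pics/crop.png",cv2.resize(p["image"][165:320,70:300],None,fx=3.4,fy=3.4,interpolation=cv2.INTER_CUBIC))
    for o,lo,hi in (("bottle_square",.040,.049),("cartridge",.039,.060)):
        d=np.linalg.norm(w[...,:2]-O[o],axis=-1); m=(d<.05)&(w[...,2]>lo)&(w[...,2]<hi)
        print(n,o,m.sum(),[np.round(x,1) for x in cv2.minAreaRect((w[m][:,:2]*1000).astype(np.float32))])
for o in O:
  for nm,xy in (("pick",O[o]),("place",W[o])):
    print(o,nm,np.round(xy,4),[ (a,[round(float(x),2) for x in q]) if (q:=robot.inverse_kinematics([*xy,.03],R(np.radians(a)))) is not None else (a,None) for a in ((-90,90) if nm=="pick" else (14,104,194,-76))])
E
```

```text
top bottle_square 178 [array([ 438.1, -234. ]), array([40.3, 39.7]), np.float64(65.3)]
top cartridge 334 [array([ 444.5, -108.8]), array([27.9, 69.3]), np.float64(59.3)]
scene bottle_square 187 [array([ 439.3, -234.6]), array([40. , 39.3]), np.float64(68.3)]
scene cartridge 334 [array([ 446. , -110.3]), array([28. , 71.7]), np.float64(59.1)]
bottle_big pick [ 0.455  -0.3665] [(-90, [-0.73, 0.61, 1.89, -0.0, 0.64, 0.84]), (90, [-0.73, 0.61, 1.89, -0.0, 0.64, -2.3])]
bottle_big place [0.5003 0.2242] [(14, [0.37, 0.58, 1.97, -0.0, 0.59, 0.12]), (104, [0.37, 0.58, 1.97, -0.0, 0.59, -1.45]), (194, None), (-76, [0.37, 0.58, 1.97, -0.0, 0.59, 1.69])]
vial pick [ 0.557 -0.367] [(-90, [-0.63, 0.7, 1.68, -0.0, 0.76, 0.94]), (90, [-0.63, 0.7, 1.68, -0.0, 0.76, -2.2])]
vial place [0.6229 0.162 ] [(14, [0.21, 0.67, 1.74, -0.0, 0.73, -0.04]), (104, [0.21, 0.67, 1.74, -0.0, 0.73, -1.61]), (194, None), (-76, [0.21, 0.67, 1.74, -0.0, 0.73, 1.53])]
bottle_square pick [ 0.439  -0.2345] [(-90, [-0.55, 0.53, 2.09, -0.0, 0.52, 1.02]), (90, [-0.55, 0.53, 2.09, -0.0, 0.52, -2.12])]
bottle_square place [0.522  0.1369] [(14, [0.2, 0.57, 1.99, -0.0, 0.58, -0.04]), (104, [0.2, 0.57, 1.99, -0.0, 0.58, -1.61]), (194, None), (-76, [0.2, 0.57, 1.99, -0.0, 0.58, 1.53])]
cartridge pick [ 0.4445 -0.1095] [(-90, [-0.31, 0.5, 2.18, -0.0, 0.47, 1.26]), (90, [-0.31, 0.5, 2.18, -0.0, 0.47, -1.88])]
cartridge place [0.6012 0.2493] [(14, [0.35, 0.68, 1.72, -0.0, 0.74, 0.1]), (104, [0.35, 0.68, 1.72, -0.0, 0.74, -1.47]), (194, None), (-76, [0.35, 0.68, 1.72, -0.0, 0.74, 1.67])]
```

View pics/crop.png

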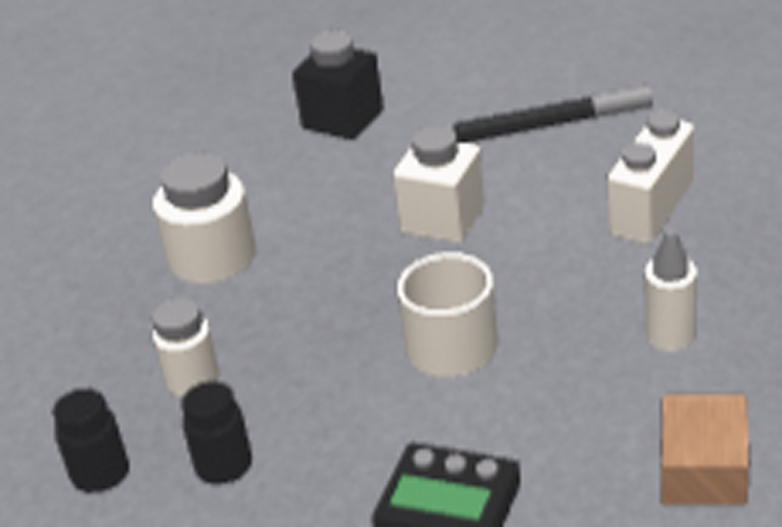

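The crop shows the white capped bottle, the white vial, the white square bottle and the two-capped cartridge apart from the black look-alikes, the open jar and the dropper. I'm starting with the big bottle.

```bash
cat >> h.py <<'E'
def do(o,w,a,b,g=.015,top=.17):
    a,b=np.radians(a),np.radians(b); t0=robot.current_t()
    robot.move_gripper(min(w+.022,.085),40)
    robot.movep([*O[o],top],R(a)); robot.move_linear([*O[o],g],speed=.12)
    robot.move_gripper(max(w-.02,0),40); print(o,"width",robot.current_width(),"grip",robot.current_grip_force())
    robot.move_linear([*O[o],top],speed=.2)
    wd=robot.current_width()
    if abs(wd-w)>.004: print("BAD GRASP",wd); return False
    f=robot.current_contact_force(); print("lift f",np.round(f,1))
    robot.movep([*W[o],top],R(b)); robot.move_linear([*W[o],.05],speed=.2); robot.move_linear([*W[o],g+.009],speed=.06)
    print("down f",np.round(robot.current_contact_force(),1),np.round(robot.current_position(),4))
    robot.move_gripper(w+.016); robot.move_linear([*W[o],top],speed=.2)
    print("took",robot.current_t()-t0,"t",robot.current_t()); return True
E
python3 - <<'E'
from h import *
print(do("bottle_big",.050,-60,14))
p=robot.capture("scene"); cv2.imwrite("pics/s1.png",p["image"])
E
```

```text
bottle_big width 0.0343878913987782 grip 39.07505750656128
BAD GRASP 0.034196976636655135
False
```

View pics/s1.png

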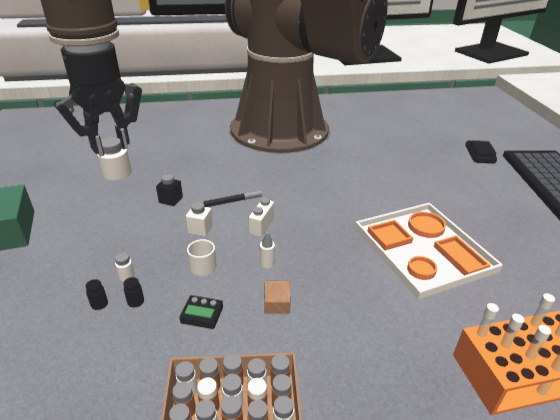

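The view shows the big bottle at (115,160) hanging upright, held by its cap at 36 mm rather than by the body. That grip is secure. I'll measure how it hangs before placing it.

Run:
```python
from h import *
p=robot.capture("scene"); w=cloud(p)
print(np.round(robot.current_position(),4), robot.current_width(), np.round(robot.current_contact_force(),1))
s=w[100:190,85:145].reshape(-1,3); im=p["image"][100:190,85:145].reshape(-1,3).astype(int)
m=(np.linalg.norm(s[:,:2]-O["bottle_big"],axis=1)<.04)&(im.min(1)>130)
b=s[m]; print(m.sum(),"z",np.percentile(b[:,2],[0,2,10,50,90,98,100]).round(4),"x",np.ptp(b[:,0]).round(3),"y",np.percentile(b[:,1],[1,99]).round(4))
for lo,hi in((.15,.165),(.165,.18),(.18,.195),(.195,.21)):
    k=b[(b[:,2]>lo)&(b[:,2]<hi)]
    if len(k)>9: print(lo,len(k),np.percentile(k[:,0],97).round(4),np.percentile(k[:,1],[2,98]).round(4))
```

```text
[ 0.4543 -0.3659  0.1685] 0.03432877029987366 [ 0.1 -0.  -1.1]
838 z [0.1518 0.1549 0.1608 0.1862 0.2146 0.2158 0.2357] x 0.044 y [-0.3896 -0.3441]
0.15 139 0.4782 [-0.3886 -0.3481]
0.165 198 0.4777 [-0.3889 -0.3483]
0.18 205 0.478 [-0.3885 -0.347 ]
0.195 138 0.4768 [-0.3874 -0.3432]
```

Run:
```python
from h import *
p=robot.capture("scene"); w=cloud(p)
s=w[90:190,60:170].reshape(-1,3); im=p["image"][90:190,60:170].reshape(-1,3).astype(int)
m=(np.linalg.norm(s[:,:2]-O["bottle_big"],axis=1)<.06)&(im.max(1)<80)&(s[:,2]>.1)
b=s[m]; print("dark z",np.percentile(b[:,2],[0,1,5]).round(4)); k=b[np.argsort(b[:,2])[:12]]; print(k.round(3).tolist())
cv2.imwrite("pics/c2.png",cv2.resize(p["image"][70:200,50:200],None,fx=4,fy=4,interpolation=cv2.INTER_CUBIC))
```

```text
dark z [0.2003 0.2064 0.2194]
[[0.448, -0.35, 0.2], [0.453, -0.348, 0.201], [0.455, -0.346, 0.201], [0.467, -0.386, 0.202], [0.448, -0.349, 0.202], [0.462, -0.354, 0.203], [0.47, -0.378, 0.203], [0.463, -0.353, 0.203], [0.453, -0.347, 0.203], [0.453, -0.345, 0.203], [0.46, -0.351, 0.203], [0.475, -0.377, 0.203]]
```

View pics/c2.png

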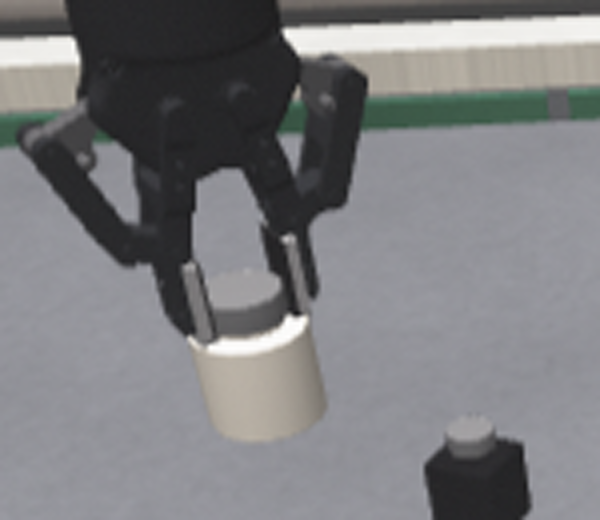

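The bottle hangs upright, with its underside 15.5 mm below the reported TCP. The fingertips sit about 32 mm above the reported TCP, so the tool is effectively shorter than stated. I'll place this bottle, then measure the real tip height with the gripper empty.

Run:
```python
from h import *
o="bottle_big"; b=np.radians(14); top=.17
robot.movep([*W[o],top],R(b)); robot.move_linear([*W[o],.05],speed=.2); robot.move_linear([*W[o],.025],speed=.06)
print("down f",np.round(robot.current_contact_force(),1),np.round(robot.current_position(),4),robot.current_width())
robot.move_gripper(.060); robot.move_linear([*W[o],top],speed=.2)
for wd in (.060,.044,.028):
    robot.move_gripper(wd); p=robot.capture("scene"); w=cloud(p); P=np.array(robot.current_position())
    m=(np.linalg.norm(w[...,:2]-P[:2],axis=-1)<.06)&(w[...,2]>.1)&np.isfinite(w[...,2])
    print(wd,robot.current_width(),P.round(4),"tip z",np.percentile(w[m][:,2],[0,.5,1,3]).round(4))
w_=w; d=np.linalg.norm(w[...,:2]-W[o],axis=-1); m=(d<.035)&(w[...,2]>.03)&(w[...,2]<.09); k=w[m]; print("bottle top",np.percentile(k[:,2],95).round(4)); k=k[k[:,2]>.062]; print(len(k),k.mean(0).round(4) if len(k) else 0,W[o])
cv2.imwrite("pics/s3.png",p["image"]); print(robot.current_t())
```

```text
down f [-0.1  0.1 -0.7] [0.5001 0.2241 0.0247] 0.03459246698019929
0.06 0.06018720549269606 [0.4998 0.224  0.1691] tip z [0.202  0.2059 0.2098 0.2201]
0.044 0.043989010887847256 [0.5003 0.2242 0.17  ] tip z [0.2    0.2046 0.208  0.2187]
0.028 0.027887429526155205 [0.5002 0.2242 0.17  ] tip z [0.1984 0.203  0.2067 0.2176]
bottle top 0.0696
195 [0.5034 0.2189 0.068 ] [0.50025814 0.22418337]
12.25
```

View pics/s3.png

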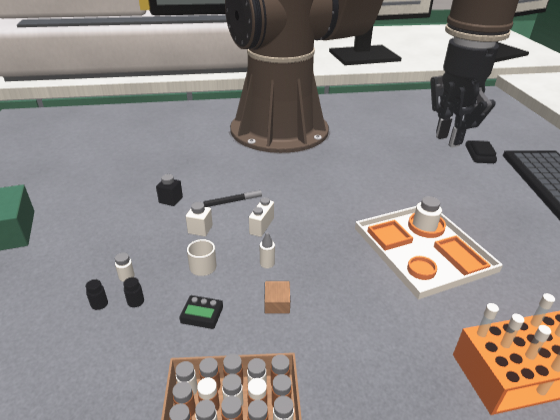

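Measured with the gripper empty, the fingertips sit 28–32 mm above the reported TCP. The big bottle at (430,215) is seated: its top reads 0.0696 m against an expected 0.070 m. I'll do the vial next with a lower grasp so that it is held by its body.

```bash
sed -i 's/    robot.move_gripper(max(w-.02,0),40); print/    f=robot.current_contact_force(); print("pick f",np.round(f,1))\n    if np.linalg.norm(f)>8: return False\n    robot.move_gripper(max(w-.02,0),40); print/' h.py
python3 - <<'E'
from h import *
print(do("vial",.028,-90,14,g=-.008))
p=robot.capture("scene"); cv2.imwrite("pics/s4.png",p["image"])
E
```

```text
pick f [-0.2  0.1  0.4]
vial width 0.02592671889643116 grip 38.915090560913086
lift f [-0.4  0.3 -0.6]
down f [-0.9  0.4  1.8] [0.6227 0.162  0.0008]
took 10.4333 t 22.6833
True
```

View pics/s4.png

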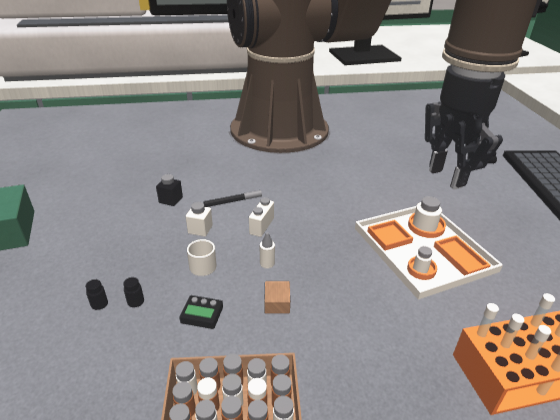

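The vial stands in the small well at (424,261), and the look-alikes haven't moved. The square bottle and then the cartridge are next.

```bash
python3 - <<'E'
from h import *
if do("bottle_square",.040,-23,14,g=-.005): print(do("cartridge",.028,59.2,104,g=-.007))
robot.goto_joints([-.3,.48,1.596,0,1.065,-.05])
for n in ("top","scene"):
    p=robot.capture(n); cv2.imwrite(f"pics/{n}5.png",p["image"]); w=cloud(p)
    for o in W:
        d=np.linalg.norm(w[...,:2]-W[o],axis=-1); m=(d<.045)&(w[...,2]>.03)&(w[...,2]<.1); k=w[m]
        if not len(k): print(o,"none"); continue
        t=np.percentile(k[:,2],95); c=k[k[:,2]>t-.006]
        print(n,o,"top",t.round(4),"off mm",((cv2.minAreaRect((c[:,:2]*1000).astype(np.float32))[0]-W[o]*1000)).round(1),"rect",[np.round(x,1) for x in cv2.minAreaRect((c[:,:2]*1000).astype(np.float32))[1:]])
print(robot.current_t())
E
python3 -c "
import cv2,numpy as np
a=cv2.imread('pics/top5.png')[120:250,100:310];b=cv2.imread('pics/scene5.png')[165:300,180:510]
a=cv2.resize(a,(480,297));b=cv2.resize(b,(700,286));c=np.zeros((590,720,3),np.uint8);c[:297,:480]=a;c[300:586,:700]=b;cv2.imwrite('pics/m6.png',c)"
```

```text
pick f [0.6 0.4 0.2]
bottle_square width 0.03938471064521939 grip 39.90445375442505
lift f [ 0.1 -0.4 -1.6]
down f [ 0.4  0.4 -1.1] [0.522  0.1369 0.0037]
took 9.258400000000002 t 31.9917
pick f [ 0.4 -0.7  0.7]
cartridge width 0.027322053370886442 grip 39.292346835136414
lift f [ 0.3 -0.4 -1.2]
down f [ 0.2  0.2 -1.4] [0.6012 0.2493 0.0018]
took 8.899999999999999 t 40.8917
True
top bottle_big top 0.0719 off mm [ 0.  -2.2] rect [array([35.2, 33.2]), np.float64(62.7)]
top bottle_square top 0.0705 off mm [-0.2 -0.4] rect [array([23.8, 23.8]), np.float64(88.6)]
top vial top 0.0575 off mm [-0.1 -2.9] rect [array([21.1, 21.4]), np.float64(2.5)]
top cartridge top 0.0644 off mm [-1.7 -0.6] rect [array([53.6, 19.1]), np.float64(14.5)]
scene bottle_big top 0.0697 off mm [-0.3 -3.9] rect [array([34.6, 36.9]), np.float64(71.0)]
scene bottle_square top 0.0684 off mm [ 2.  -1.5] rect [array([25. , 23.7]), np.float64(88.0)]
scene vial top 0.0551 off mm [ 1.4 -4.1] rect [array([22.4, 23.6]), np.float64(76.2)]
scene cartridge top 0.0625 off mm [-0.5 -2.4] rect [array([54.9, 21.7]), np.float64(16.8)]
42.525
```

View pics/m6.png

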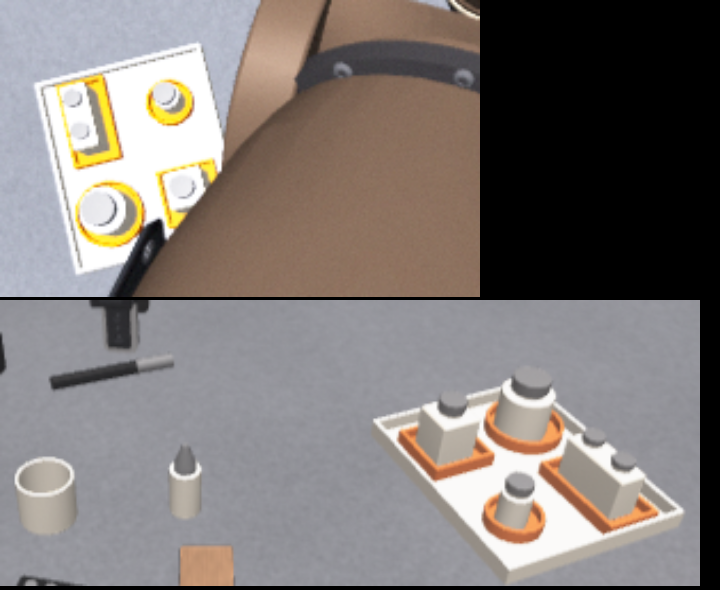

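All four containers stand flat in their wells. The tops read 69.7, 68.4, 55.1 and 62.5 mm against 70, 69, 55 and 63 expected, and the centres are within about 5 mm. The dropper and jar haven't moved, and the arm is clear.

```bash
python3 -c "
from plant import robot
robot.sleep(.3); print(robot.sign_off())"
```

```text
the job is handed in; nothing more can be done
None
```

The job is handed in at about 43 s: by camera measurement all four containers stand flat in their own wells, centred within about 5 mm, and the dropper and jar were not touched; no verdict came back.

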